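# Put the praline box away in the cold keeper

### The job

The open burgundy box of pralines has been left standing on the keeper's pale blue sliding cover: put it away in the keeper, gently and always upright. Take it off the cover and park it somewhere free, slide the handle-less cover back under the wooden deck by pressing on it with the fingertips, set the box flat on the floor of the well in the free space beside the brown box already stored there, then slide the cover fully shut. Leave everything else where it stands.

Things in the scene. Friction and masses are not known exactly. Their poses are not given: they have to be found in the camera images.
- keeper: Fixed cold keeper: low aluminium housing 260 (its x) by 460 (its y) by 104 mm; its place and yaw vary. Origin: on the table, mid-width, right below the front edge of its wooden deck; z up. The tray well lies at y 0 to 215, under the sliding cover; rims round it are 94 mm high, flush with the cover's top; the end rim spans y 215 to 235.
- deck (a point): Middle of the fixed dark walnut deck's top, at (0, -112, 104) mm in the keeper's frame. The deck is flat, spans the keeper's x -130 to 130 and y -225 to 0, and carries a jar; there is room to park a box on it.
- well (a point): Middle of the tray well's flat grey floor, at (0, 107, 45) mm in the keeper's frame. Inside the well is 180 (x) by 215 mm (y); floor 43 mm below the cover's underside. With the cover fully open the well is uncovered from y = 49 to 215 mm.
- cover (a joint): Pale blue acrylic sliding cover, 202 mm wide, 6 mm thick, no handle, top at z = 94 mm. In m: 0 = shut against the end rim, grows as it slides to the keeper's -y under the deck, stop at 0.165 (fully open, 49 mm still shows before the deck). Starts 0 to 0.012. Stays where left; needs 2 to 3 N to move: press down 8 to 20 N and drag. Rubbing over the rims does no harm.
- cover_edge (a point): Middle of the cover's leading edge on its top face, moving with it: x = 0, y = 214 mm minus the joint value, z = 94 mm in the keeper's frame. The cover reaches 234 mm from here towards -y; the deck's edge (y = 0) stands 10 mm above it.
- box: The box to put away: open burgundy card box, 150 (x) by 44 (y) by 38 mm high, solid inside, a row of five pralines of different colours level with its rim; 0.15 to 0.31 kg. Origin: centre of underside. Starts on the cover (underside at z = 94 mm) at a varying place and yaw. Grip it across its 44 mm width.
- stored: Brown box of all-brown pralines, same size (150 x 44 x 38 mm, origin centre of underside), already stored on the well floor, long side roughly along the keeper's x, at the deck end of the well (its centre 40 to 60 mm in front of the deck edge). To be left there.
- jar: Small amber glass jar with brass lid, 60 mm diameter, 64 mm high, loose, standing somewhere on the wooden deck. Origin: centre of its underside. To be left alone.
- assortment: Brown open box with nine truffles, 125 x 125 x 36 mm, loose on the table beside the keeper; origin centre of underside. Leave alone.
- bowl: White ceramic bowl, 124 mm across, 60 mm high, loose on the table; origin centre of underside. Leave alone.
- tin: Copper-coloured tin with steel lid, 75 mm diameter, 102 mm high, loose on the table; origin centre of underside. Leave alone.
Things that resemble listed ones, but are neither listed nor needed, are in the scene too. Leave any yellow look-alike of the box alone.

How it is judged:
By the outcome, as a careful person would: the job done as asked, in the order asked, and still so for the second after the job is handed in, with the robot touching nothing.
It also fails if it takes over 72 s, if anything falls off the work surface, if the arm or the gripper's body presses on something with over 40 N, if the wrist force passes 120 N, or if a joint passes its speed limit or range.

### The arm

A 7-joint arm with a two-finger parallel gripper is mounted at the origin on the work surface. World frame = base frame: x ahead of the robot, y to its left, z up, the work surface at z = 0. Lengths are in m, angles in rad, forces in N, time in s.
With the tool pointing down it reaches from about 0.425 to 1.025 m from the base axis. Payload 9.4 kg.
Tool frame: the origin (TCP) lies midway between the tips of the shut fingers; the grasp point (between the pads) lies manip.grip_point_offset behind it (manip.grip_point_offset is the distance from the TCP to the grasp point, in m); z points along the fingers, y is the line along which they close (so a half turn about z gives the same grasp; the last joint's range is limited). The gripper opens to 85 mm and grips with 20 to 120 N. Pads are 22 mm wide; open, the fingers measure 114 mm over their backs; the gripper's body (76 mm by 85 mm) begins 54 mm behind the grasp point. The pads swing forward as they close: fully open they stand 13 mm farther back than shut.
Start: joints at [-1.31, 0.599, -0.003, 1.599, 0.002, 0.943, -0.08], TCP at [0.24, 0.684, 0.231] pointing down, gripper open.
Joint ranges: [-2.57, 2.57], [-0.35, 1.97], [-1.29, 1.29], [0.11, 2.56], [-1.05, 4.19], [0.11, 1.86], [-2.63, 2.63]. Speed limits (rad/s): [2.22, 2.22, 3.01, 3.01, 3.14, 3.14, 3.14].

### API

Orientations are given as a 3x3 rotation matrix whose columns are the frame's x, y, z axes.
In Python, from station import manip gives the robot as it stands. The module is installed in compiled form; this text tells all that it offers.
- The arm moves only by the shell command python3 -m creep 'ROWS'. ROWS is JSON, a list of rows, each an object of numbers: "gripper": the opening, from 0 (shut) to 1 (fully open); "x", "y", "z": the shift along the tool's x, y, z in units of 40 mm (1.0 is 40 mm); "wx", "wy", "wz": the turn, a rotation vector about the tool's x, y, z in units of 6 degrees (1.0 is 6 degrees). In form: [{"gripper": .., "x": .., "y": .., "z": .., "wx": .., "wy": .., "wz": ..}, ...]. A call has 1 to 5 rows; each row shifts and turns the commanded pose from where the row before left it, along the tool's axes as they then stand; what a row does not reach is not made up. A row lasts 1/10 s, in which the tool goes at most 50 mm and 8.59 degrees, less where a joint would pass 70% of its speed; a pose out of reach is approached as far as the arm can. A call is refused whole if a number of a shift passes 1 or a number of a turn 1, either way. A call with a gripper value outside its range is refused whole. The fingers move at their own pace and stop on an object; the grip force is fixed at half the most. Time passes only in rows, so rows that do not move let the fingers close. It gives the time, the measured TCP pose, the force, the opening and the grip force at its end, in the units of the state.
- manip.state(): the state, without advancing time (a new reading comes with each control period).
- manip.capture(name): name is "scene" or "side" or "wrist"; returns a dict with "pixels" (384x512x3 uint8, red, green, blue), "fov_y" (degrees; the focal length in pixels is half the picture's height over the tangent of half this angle, whatever the lens; pixels are square), "cx", "cy" (the principal point, pixels), "view" (4x4, takes a point from world to camera coordinates). Camera axes: x right, y down, z forward; pixel columns grow to the right and rows downward; lengths in m; the calibration is good to about 2 mm. A picture is of the moment at which its call begins. There is no depth.
- manip.finish_job(): hands the job in; it is judged then, once.
Trained networks look in a picture, given as the dict that the camera call returned (one of the last four; its "shot" number tells which), for a name from the list of things; names that differ only in an ending like _2 or _b are one class to them, and where a whole thing is asked for, a point or a joint stands for the part that bears it (a point fixed in the world has none). Each returns a list of dicts, best first, with "p" (0 to 1); they miss things now and then, are a little off and sometimes report something else, mostly with a low value. They report only what shows in the picture. A call takes as long as a camera call. They do not tell look-alikes from the thing itself.
- manip.masks_of(picture, label): "mask" (384x512 bool, what is visible of it) and "point" ([column, row] in pixels, amid what is visible of it).
The state is a dict: "time_s": time; "joints": joint angles; "joint_velocities": joint speeds; "effort": joint torques, N m; "position": TCP position; "tcp_rot": TCP orientation; "force": force on the tool from outside, world axes, zero at the start; "ft_torque": the same for the moment, N m; "gripper_width": opening from 0.0 (shut) to 1.0 (fully open); "grasp_force": force on a finger pad.
Only numpy, scipy, OpenCV 4.12 (cv2) and the standard library are available. Lean on these libraries where they do the work, as an engineer would, in place of code of your own. Each camera call takes 0.05 s, during which the arm holds its last target. There are 200 camera calls.

## Working session

There is one attempt and no reset: what is moved stays moved. The work goes in short steps, Python scripts to look and compute and a shell command to move; the robot and the scene stay as the last step left them, time stands still between calls to the robot, and variables do not carry over. Pictures are saved under pics/ and viewed, at most 10 in all, crops included, and the job is handed in when it is done.

```bash
mkdir -p pics; cat > h.py <<'E'
import numpy as np, cv2
from station import manip
def cap(n):
    c=manip.capture(n); return c
def save(c,f,crop=None,s=1):
    im=c["pixels"][:,:,::-1]
    if crop: im=im[crop[1]:crop[3],crop[0]:crop[2]]
    im=cv2.resize(im,None,fx=s,fy=s,interpolation=cv2.INTER_CUBIC)
    cv2.imwrite("pics/"+f,im)
def K(c): return 192/np.tan(np.radians(c["fov_y"])/2)
def unproj(c,p,z):
    V=np.array(c["view"]);f=K(c)
    d=np.array([(p[0]-c["cx"])/f,(p[1]-c["cy"])/f,1.]);R=V[:3,:3];o=-R.T@V[:3,3];d=R.T@d
    return o+d*(z-o[2])/d[2]
def proj(c,P):
    V=np.array(c["view"]);q=V[:3,:3]@np.asarray(P)+V[:3,3];return np.array([c["cx"],c["cy"]])+K(c)*q[:2]/q[2]
E
python3 - <<'E'
from h import *
s=manip.state();print(s["time_s"],s["position"],np.round(s["tcp_rot"],3),s["force"],manip.grip_point_offset)
a=cap("scene");b=cap("side")
im=np.vstack([a["pixels"],b["pixels"]])[:,:,::-1]
cv2.imwrite("pics/a.png",cv2.resize(a["pixels"][:,:,::-1],(768,576)));cv2.imwrite("pics/b.png",cv2.resize(b["pixels"][:,:,::-1],(768,576)))
for c in(a,b):
    print(c["shot"],np.round(-np.array(c["view"])[:3,:3].T@np.array(c["view"])[:3,3],3))
    for l in["keeper","cover","box","jar","stored","deck"]:
        try:
            for r in manip.masks_of(c,l)[:4]:
                m=r["mask"].astype(np.uint8);print(l,round(r["p"],2),np.round(r["point"]),m.sum(),[np.round(v,1) for v in cv2.minAreaRect(np.argwhere(m)[:,::-1].astype(np.float32))])
        except Exception as e: print(l,e)
E
```

```text
0.0 [0.24013317 0.68356773 0.23041345] [[-0.943  0.331 -0.   ]
 [ 0.331  0.943 -0.002]
 [-0.    -0.002 -1.   ]] [-0.31124391 -0.49989783 -0.74408074] 0.0187
1 [ 0.907 -0.702  0.707]
keeper 0.81 [260. 226.] 12013 [array([260.2, 210.8]), array([118.4, 145.2]), np.float64(22.4)]
cover 0.89 [286. 183.] 1668 [array([283.4, 176.7]), array([79.1, 40. ]), np.float64(13.6)]
box 0.91 [224. 348.] 2338 [array([224.2, 349.9]), array([78.9, 32.3]), np.float64(21.8)]
box 0.56 [284. 167.] 1010 [array([284., 169.]), array([20., 52.]), np.float64(90.0)]
jar 0.83 [272. 218.] 799 [array([272.5, 216.5]), array([35., 25.]), np.float64(90.0)]
stored 0.61 [290. 181.] 1557 [array([284. , 176.5]), array([76.4, 39.8]), np.float64(14.0)]
deck 0.72 [258. 228.] 12346 [array([260.2, 211.3]), array([119.8, 145.2]), np.float64(21.8)]
2 [ 0.433 -0.909  1.059]
keeper 0.7 [284. 224.] 10887 [array([288.7, 211.6]), array([140.5, 102.2]), np.float64(78.8)]
cover 0.76 [277. 182.] 1858 [array([277. , 174.1]), array([44.6, 70.1]), np.float64(83.4)]
box 0.85 [338. 334.] 1451 [array([338. , 334.8]), array([24.2, 63.8]), np.float64(81.6)]
box 0.75 [274. 168.] 862 [array([273.4, 167.1]), array([19.5, 49.9]), np.float64(67.4)]
jar 0.72 [309. 217.] 565 [array([310. , 217.5]), array([29., 22.]), np.float64(90.0)]
deck 0.62 [283. 223.] 10750 [array([288.6, 210.5]), array([140.3, 103.2]), np.float64(79.0)]
```

View pics/a.png

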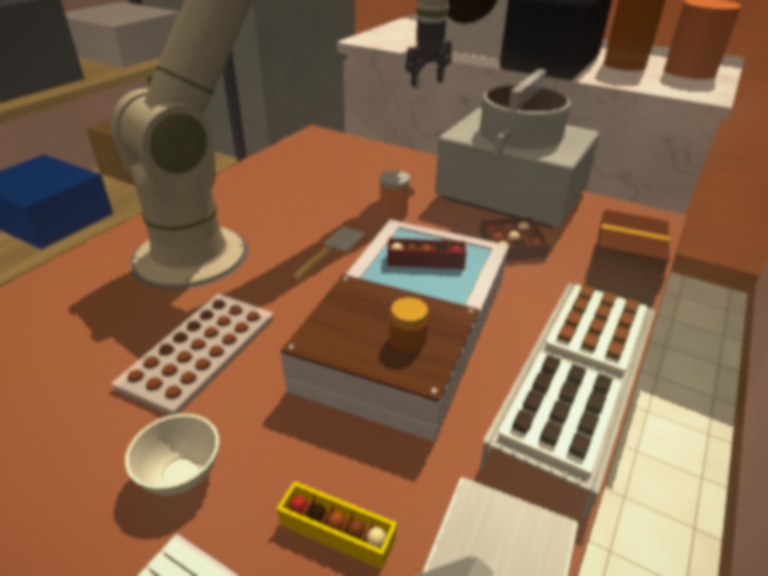

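View pics/b.png

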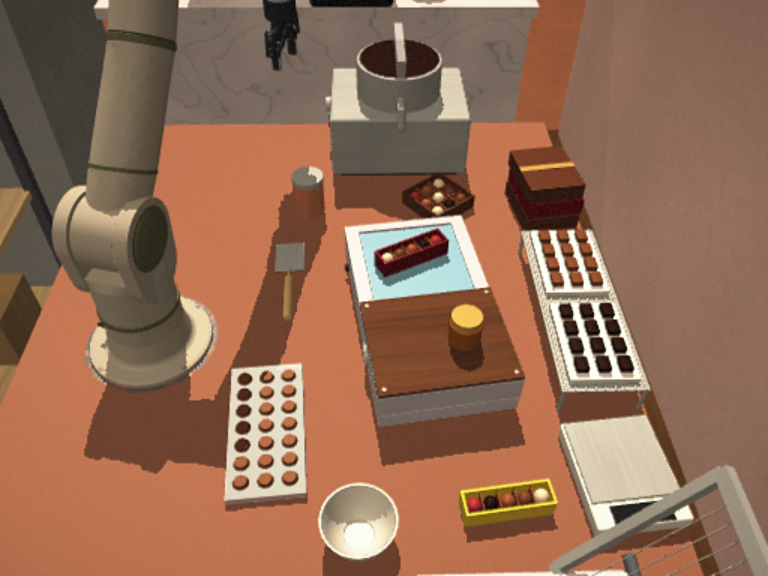

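Candidates, in raw pixels: burgundy box on the cover (scene 284,168; side 274,167), yellow look-alike (scene 224,349; side 338,334), and the nine-truffle assortment (scene 343,155; side 292,130). I choose the burgundy one on the cover. Next I fit the keeper's pose and take a close crop of the box.

```bash
cat >> h.py <<'E'
from scipy.optimize import minimize,least_squares
def kw(k,P):
    x,y,t=k;c,s=np.cos(t),np.sin(t);P=np.asarray(P,float);return np.array([x+c*P[0]-s*P[1],y+s*P[0]+c*P[1],P[2]])
def rasterhull(pts,s=4):
    im=np.zeros((384*s,512*s),np.uint8);h=cv2.convexHull(np.array(pts,np.float32));cv2.fillConvexPoly(im,np.round((h+.5)*s-.5).astype(np.int32),1);return cv2.resize(im.astype(np.float32),(512,384),interpolation=cv2.INTER_AREA)
E
python3 - <<'E'
from h import *
import json
cs=[cap("scene"),cap("side")];H=[]
for c in cs:
    m=manip.masks_of(c,"keeper")[0]["mask"].astype(np.uint8)
    m=cv2.morphologyEx(m,cv2.MORPH_OPEN,np.ones((3,3),np.uint8))
    H.append(rasterhull(np.argwhere(m)[:,::-1]))
W=[(x,y,z) for x in(-.13,.13) for y,z in((-.225,0),(-.225,.104),(0,.104),(.235,.094),(.235,0))]
def cost(k,i=(0,1)):
    return sum(np.abs(rasterhull([proj(cs[j],kw(k,p)) for p in W])-H[j]).sum() for j in i)
c=cs[1]
mid=unproj(c,(np.array([362+487,306+292])/2/1.5),.104)
far=unproj(c,(np.array([345+463,228+217])/2/1.5),.094)
d=far-mid;k0=[mid[0],mid[1],np.arctan2(d[1],d[0])-np.pi/2]
print(k0)
for i in((0,1),(1,),(0,)):
    r=minimize(cost,k0,args=(i,),method="Nelder-Mead",options=dict(initial_simplex=[k0]+[list(np.array(k0)+e) for e in np.diag([.02,.02,.1])],xatol=1e-4,fatol=.5))
    print(i,r.x,r.fun)
    if i==(0,1):k=r.x
json.dump(list(k),open("k.json","w"))
pi=c["pixels"].copy()
for P in [(0,0,.104),(-.13,0,.104),(.13,0,.104),(-.13,-.225,.104),(.13,-.225,.104),(-.13,.235,.094),(.13,.235,.094),(-.09,.215,.094),(.09,.215,.094)]:
    p=np.round(proj(c,kw(k,P))).astype(int);pi[p[1],p[0]]=(0,255,0)
c["pixels"]=pi
for c in cs:
  for r in manip.masks_of(c,"box"):
    m=r["mask"];p=r["point"]; 
    if p[1]<250:
        R=cv2.minAreaRect(np.argwhere(m)[:,::-1].astype(np.float32));print(unproj(c,R[0],.113))
  for l,z in (("jar",.136),("bowl",.03),("tin",.05),("assortment",.02)):
    for r in manip.masks_of(c,l)[:1]:
        print(l,r["p"],np.round(unproj(c,r["point"],z),3))
save(cs[1],"c.png",(210,120,370,300),3.3)
E
```

```text
[np.float64(0.5456740861745841), np.float64(0.00012474788158856054), np.float64(0.11423475985779508)]
(0, 1) [0.54799657 0.0197371  0.13964381] 503.1875
(1,) [0.54729485 0.01825343 0.13741274] 227.4375
(0,) [0.54919436 0.02012202 0.13656803] 195.25
[0.53070449 0.12489495 0.113     ]
jar 0.66 [ 0.615 -0.109  0.136]
bowl 0.91 [ 0.403 -0.413  0.03 ]
tin 0.71 [0.296 0.407 0.05 ]
assortment 0.71 [0.622 0.448 0.02 ]
[ 0.55811847 -0.05375167  0.113     ]
[0.52543505 0.12640844 0.113     ]
[0.53494058 0.09725661 0.113     ]
jar 0.62 [ 0.61  -0.105  0.136]
bowl 0.58 [ 0.413 -0.417  0.03 ]
tin 0.72 [0.532 0.204 0.05 ]
assortment 0.68 [0.603 0.428 0.02 ]
```

View pics/c.png

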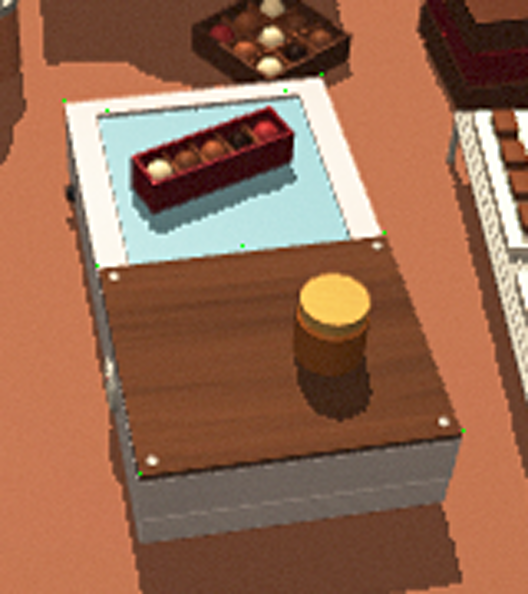

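The fitted keeper corners (green) land on the real ones. The chosen box is burgundy with five mixed pralines and stands on the pale blue cover, with its rim corners at about (250,168), (292,153), (299,160) and (255,177) in raw side pixels. The jar is at the deck's right half.

```bash
python3 - <<'E'
from h import *
import json
k=json.load(open("k.json"));c=cap("side")
U=lambda p,z: unproj(c,np.array(p)/3.3+[210,120]-.35,z)
T=[U(p,.132) for p in((133,158),(271,108),(293,132),(150,187))];B=[U(p,.094) for p in((152,212),(293,158))]
for q in T+B: print(np.round(q,3))
print("sides",[round(np.linalg.norm(T[i]-T[(i+1)%4]),3) for i in range(4)])
ctr=np.mean(T,0);d=(T[1]-T[0]+T[2]-T[3]);a=np.arctan2(d[1],d[0]);d2=B[1]-B[0]
print("ctr",ctr,"yaw",np.degrees(a),np.degrees(np.arctan2(d2[1],d2[0])),"keeper",np.degrees(k[2]))
ki=lambda P:[np.cos(k[2])*(P[0]-k[0])+np.sin(k[2])*(P[1]-k[1]),-np.sin(k[2])*(P[0]-k[0])+np.cos(k[2])*(P[1]-k[1])]
print("box in keeper",ki(ctr)); print("jar",ki([.6125,-.107])); R=np.array(manip.state()["tcp_rot"])
print("tool yaw x",np.degrees(np.arctan2(R[1,0],R[0,0])))
print("above, world",ctr[:2],"shift tool",R.T@(np.array([ctr[0],ctr[1],.27])-manip.state()["position"])/.04)
E
```

```text
[0.452 0.107 0.132]
[0.584 0.175 0.132]
[0.601 0.141 0.132]
[0.467 0.069 0.132]
[0.469 0.076 0.094]
[0.605 0.146 0.094]
sides [np.float64(0.148), np.float64(0.039), np.float64(0.153), np.float64(0.041)]
ctr [0.52593472 0.12290182 0.132     ] yaw 27.635373478540146 27.5150533193192 keeper 8.001001050765138
box in keeper [np.float64(-0.00748755783106592), np.float64(0.10523128002892913)]
jar [np.float64(0.04623493911924666), np.float64(-0.13448164946375923)]
tool yaw x 160.6486916408713
above, world [0.52593472 0.12290182] shift tool [-11.3863608  -10.86911723  -0.96802346]
```

```bash
M='python3 -m creep'; python3 -m creep '[{"gripper":1,"x":-0.9,"y":-0.8,"z":-0.25},{"gripper":1,"x":-0.9,"y":-0.8,"z":-0.25},{"gripper":1,"x":-0.9,"y":-0.8,"z":-0.25},{"gripper":1,"x":-0.9,"y":-0.85,"z":-0.25},{"gripper":1,"x":-0.9,"y":-0.85}]' && python3 -m creep '[{"gripper":1,"x":-0.9,"y":-0.85},{"gripper":1,"x":-0.9,"y":-0.85},{"gripper":1,"x":-0.9,"y":-0.85},{"gripper":1,"x":-0.9,"y":-0.85},{"gripper":1,"x":-0.9,"y":-0.85}]' && python3 -m creep '[{"gripper":1,"x":-0.9,"y":-0.85},{"gripper":1,"x":-0.9,"y":-0.85},{"gripper":1,"x":-0.6,"y":-0.8},{"gripper":1,"wz":-0.95},{"gripper":1,"wz":-0.95}]' && python3 -m creep '[{"gripper":1,"wz":-0.95},{"gripper":1,"wz":-0.95},{"gripper":1,"wz":-0.95},{"gripper":1,"wz":-0.95},{"gripper":1,"wz":-0.95}]' && python3 -m creep '[{"gripper":1,"wz":-0.95},{"gripper":1,"wz":-0.2},{"gripper":1}]'
python3 - <<'E'
from h import *
s=manip.state();R=np.array(s["tcp_rot"]);print(s["time_s"],s["position"],"yaw",np.degrees(np.arctan2(R[1,0],R[0,0]))%360,s["joints"])
c=cap("wrist");save(c,"w1.png",None,1.4)
print(R.T@(np.array([.526,.123,.27])-s["position"])/.04)
for r in manip.masks_of(c,"box")[:2]:
    q=cv2.minAreaRect(np.argwhere(r["mask"])[:,::-1].astype(np.float32));print(r["p"],q,unproj(c,q[0],.132))
    b=[unproj(c,p,.132) for p in cv2.boxPoints(q)];print(np.round(b,3))
E
```

```text
1.45 [0.24027598 0.68402217 0.2312517 ] yaw 160.6486916408713 [-1.30969756  0.59932402 -0.00250081  1.59941579  0.00179153  0.94287835
 -0.07976274]
[-11.38708733 -10.86626062  -0.96802349]
0.26 ((74.59756469726562, 276.8780517578125), (60.528568267822266, 109.7317123413086), 52.69605255126953) [0.2697253  0.47683179 0.132     ]
[[0.258 0.41  0.132]
 [0.221 0.534 0.132]
 [0.281 0.542 0.132]
 [0.327 0.41  0.132]]schema error: expected keys gripper, x, y, z, wx, wy, wz
```

```bash
python3 -m creep '[{"gripper":1,"x":-0.9,"y":-0.8,"z":-0.25,"wx":0,"wy":0,"wz":0},{"gripper":1,"x":-0.9,"y":-0.8,"z":-0.25,"wx":0,"wy":0,"wz":0},{"gripper":1,"x":-0.9,"y":-0.8,"z":-0.25,"wx":0,"wy":0,"wz":0},{"gripper":1,"x":-0.9,"y":-0.85,"z":-0.25,"wx":0,"wy":0,"wz":0},{"gripper":1,"x":-0.9,"y":-0.85,"z":0,"wx":0,"wy":0,"wz":0}]' && python3 -m creep '[{"gripper":1,"x":-0.9,"y":-0.85,"z":0,"wx":0,"wy":0,"wz":0},{"gripper":1,"x":-0.9,"y":-0.85,"z":0,"wx":0,"wy":0,"wz":0},{"gripper":1,"x":-0.9,"y":-0.85,"z":0,"wx":0,"wy":0,"wz":0},{"gripper":1,"x":-0.9,"y":-0.85,"z":0,"wx":0,"wy":0,"wz":0},{"gripper":1,"x":-0.9,"y":-0.85,"z":0,"wx":0,"wy":0,"wz":0}]' && python3 -m creep '[{"gripper":1,"x":-0.9,"y":-0.85,"z":0,"wx":0,"wy":0,"wz":0},{"gripper":1,"x":-0.9,"y":-0.85,"z":0,"wx":0,"wy":0,"wz":0},{"gripper":1,"x":-0.6,"y":-0.8,"z":0,"wx":0,"wy":0,"wz":0},{"gripper":1,"x":0,"y":0,"z":0,"wx":0,"wy":0,"wz":-0.95},{"gripper":1,"x":0,"y":0,"z":0,"wx":0,"wy":0,"wz":-0.95}]' && python3 -m creep '[{"gripper":1,"x":0,"y":0,"z":0,"wx":0,"wy":0,"wz":-0.95},{"gripper":1,"x":0,"y":0,"z":0,"wx":0,"wy":0,"wz":-0.95},{"gripper":1,"x":0,"y":0,"z":0,"wx":0,"wy":0,"wz":-0.95},{"gripper":1,"x":0,"y":0,"z":0,"wx":0,"wy":0,"wz":-0.95},{"gripper":1,"x":0,"y":0,"z":0,"wx":0,"wy":0,"wz":-0.95}]' && python3 -m creep '[{"gripper":1,"x":0,"y":0,"z":0,"wx":0,"wy":0,"wz":-0.95},{"gripper":1,"x":0,"y":0,"z":0,"wx":0,"wy":0,"wz":-0.2},{"gripper":1,"x":0,"y":0,"z":0,"wx":0,"wy":0,"wz":0}]'
cat > w.py <<'E'
from h import *
import sys
s=manip.state();R=np.array(s["tcp_rot"]);print(s["time_s"],s["position"],"yaw",np.degrees(np.arctan2(R[1,0],R[0,0]))%360,np.round(s["joints"],2))
c=cap("wrist");save(c,sys.argv[1],None,1.4)
print(R.T@(np.array([.526,.123,.27])-s["position"])/.04)
for r in manip.masks_of(c,"box")[:2]:
    q=cv2.minAreaRect(np.argwhere(r["mask"])[:,::-1].astype(np.float32));print(r["p"],q,unproj(c,q[0],.132))
    b=[unproj(c,p,.132) for p in cv2.boxPoints(q)];print(np.round(b,3))
E
python3 w.py w2.png
```

```text
time_s: 2.05
position: [0.3566, 0.4689, 0.2726]
tcp_rot: [[-0.944, 0.331, 0.002], [0.331, 0.944, 0.002], [-0.001, 0.002, -1.0]]
force: [1.1, -0.1, 0.3]
gripper_width: 0.998
grasp_force: 0.0
time_s: 2.55
position: [0.4697, 0.2482, 0.2716]
tcp_rot: [[-0.944, 0.331, 0.001], [0.331, 0.944, 0.0], [-0.001, 0.001, -1.0]]
force: [1.3, -0.6, -0.5]
gripper_width: 0.995
grasp_force: 0.0
time_s: 3.05
position: [0.527, 0.1221, 0.2713]
tcp_rot: [[-0.99, 0.138, 0.0], [0.138, 0.99, -0.0], [-0.0, -0.0, -1.0]]
force: [0.2, 0.2, -0.4]
gripper_width: 0.999
grasp_force: 0.0
time_s: 3.55
position: [0.5265, 0.1239, 0.2714]
tcp_rot: [[-0.935, -0.355, 0.0], [-0.355, 0.935, 0.0], [-0.0, -0.0, -1.0]]
force: [0.1, 0.1, 0.4]
gripper_width: 0.997
grasp_force: 0.0
time_s: 3.85
position: [0.5265, 0.1238, 0.2713]
tcp_rot: [[-0.888, -0.459, 0.0], [-0.459, 0.888, 0.0], [-0.0, 0.0, -1.0]]
force: [1.0, -0.2, 0.4]
gripper_width: 1.001
grasp_force: 0.0
3.85 [0.52651944 0.12379771 0.27128067] yaw 207.34008185874578 [-0.25  0.33 -0.11  1.97  0.05  0.84  1.66]
[ 0.02070287 -0.01175158  0.0320112 ]
0.78 ((259.0, 172.49998474121094), (45.99999237060547, 136.99996948242188), 0.0) [0.52038283 0.12525211 0.132     ]
[[0.605 0.14  0.132]
 [0.47  0.073 0.132]
 [0.449 0.113 0.132]
 [0.58  0.187 0.132]]
```

View pics/w2.png

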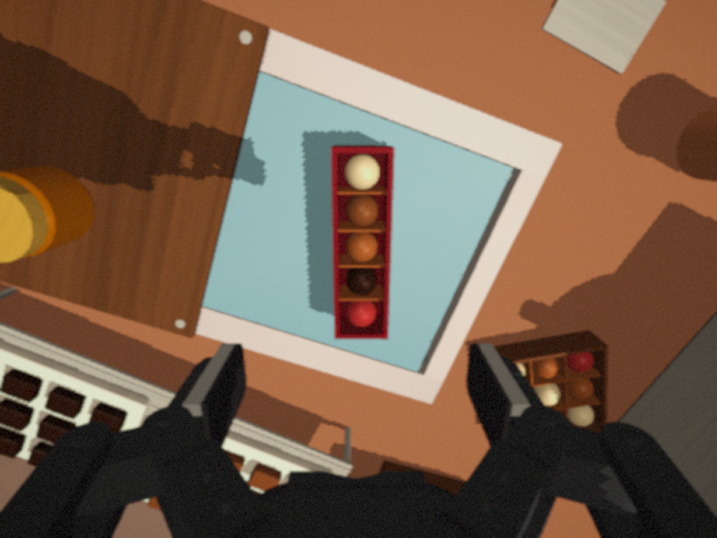

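The wrist view confirms the burgundy box with five pralines, white to red, standing square to the fingers. Its rim corners are at (332,147), (393,147), (386,338) and (335,338) in the 1.4x picture, and the end-rim corners are at (561,144) and (432,403).

```bash
python3 - <<'E'
from h import *
import json
k=json.load(open("k.json"));c=cap("wrist");U=lambda p,z: unproj(c,np.array(p)/1.4-.15,z)
T=np.array([U(p,.132) for p in((332,147),(393,147),(386,338),(335,338))]);print(np.round(T,3),[round(np.linalg.norm(T[i]-T[(i+1)%4]),3) for i in range(4)],T.mean(0))
a=(T[3]+T[2]-T[0]-T[1]);print("yaw",np.degrees(np.arctan2(a[1],a[0])))
obs=[((561,144),(-.13,.235,.094)),((432,403),(.13,.235,.094)),((268,30),(-.13,0,.104)),((193,335),(.13,0,.104))]
for p,P in obs: print(np.round(U(p,P[2]),3),np.round(kw(k,P),3))
f=lambda k:np.concatenate([(U(p,P[2])-kw(k,P))[:2] for p,P in obs])
r=least_squares(f,k);print(r.x,np.round(r.fun,4));
s=manip.state();R=np.array(s["tcp_rot"]);print(R.T@(T.mean(0)-s["position"])/.04)
# cover edge visible middle
k=r.x;ki=lambda P:[np.cos(k[2])*(P[0]-k[0])+np.sin(k[2])*(P[1]-k[1]),-np.sin(k[2])*(P[0]-k[0])+np.cos(k[2])*(P[1]-k[1])]
for p in((513,168),(520,170),(419,370),(425,373)):print(p,np.round(ki(U(p,.094)),3))
k2=(np.array(json.load(open("k.json")))+r.x)/2;json.dump(list(k2),open("k.json","w"));print(k2)
E
```

```text
[[0.47  0.075 0.132]
 [0.45  0.112 0.132]
 [0.584 0.18  0.132]
 [0.603 0.143 0.132]] [np.float64(0.042), np.float64(0.15), np.float64(0.042), np.float64(0.15)] [0.52689545 0.12755525 0.132     ]
yaw 27.038267604418248
[0.388 0.232 0.094] [0.387 0.234 0.094]
[0.645 0.269 0.094] [0.644 0.271 0.094]
[ 0.422 -0.     0.104] [0.419 0.002 0.104]
[0.674 0.034 0.104] [0.677 0.038 0.104]
[0.54820008 0.017315   0.13740859] [ 0.0004 -0.0002 -0.      0.0008  0.0026  0.0002 -0.003  -0.0008]
[-0.05124459  0.07703699  3.48108311]
(513, 168) [-0.101  0.208]
(520, 170) [-0.101  0.214]
(419, 370) [0.099 0.209]
(425, 373) [0.1   0.216]
[0.54809833 0.01852605 0.1385262 ]
```

```bash
python3 -m creep '[{"gripper":1,"x":-0.05,"y":0.08,"z":0.9,"wx":0,"wy":0,"wz":0},{"gripper":1,"x":0,"y":0,"z":0.9,"wx":0,"wy":0,"wz":0},{"gripper":1,"x":0,"y":0,"z":0.9,"wx":0,"wy":0,"wz":0},{"gripper":1,"x":0,"y":0,"z":0.9,"wx":0,"wy":0,"wz":0},{"gripper":1,"x":0,"y":0,"z":0.55,"wx":0,"wy":0,"wz":0}]' && python3 -m creep '[{"gripper":1,"x":0,"y":0,"z":0,"wx":0,"wy":0,"wz":0},{"gripper":0.4,"x":0,"y":0,"z":0,"wx":0,"wy":0,"wz":0},{"gripper":0.4,"x":0,"y":0,"z":0,"wx":0,"wy":0,"wz":0},{"gripper":0.4,"x":0,"y":0,"z":0,"wx":0,"wy":0,"wz":0},{"gripper":0.4,"x":0,"y":0,"z":0,"wx":0,"wy":0,"wz":0}]' && python3 -m creep '[{"gripper":0.4,"x":0,"y":0,"z":0,"wx":0,"wy":0,"wz":0},{"gripper":0.4,"x":0,"y":0,"z":0,"wx":0,"wy":0,"wz":0},{"gripper":0.4,"x":0,"y":0,"z":0,"wx":0,"wy":0,"wz":0},{"gripper":0.4,"x":0,"y":0,"z":0,"wx":0,"wy":0,"wz":0}]'
```

```text
time_s: 4.5
position: [0.526, 0.1275, 0.1029]
tcp_rot: [[-0.888, -0.46, -0.002], [-0.46, 0.888, -0.001], [0.002, 0.0, -1.0]]
force: [0.6, -0.1, -0.5]
gripper_width: 1.001
grasp_force: 0.0
time_s: 5.0
position: [0.5276, 0.1279, 0.1069]
tcp_rot: [[-0.888, -0.461, 0.003], [-0.461, 0.888, 0.001], [-0.003, -0.0, -1.0]]
force: [-1.0, 0.7, 7.2]
gripper_width: 0.503
grasp_force: 60.3
time_s: 5.4
position: [0.5275, 0.1279, 0.1069]
tcp_rot: [[-0.888, -0.46, 0.003], [-0.46, 0.888, 0.001], [-0.003, -0.0, -1.0]]
force: [-1.3, 0.7, 7.1]
gripper_width: 0.507
grasp_force: 60.3
```

```bash
python3 -m creep '[{"gripper":0.4,"x":0,"y":0,"z":-0.3,"wx":0,"wy":0,"wz":0},{"gripper":0.4,"x":0,"y":0,"z":-0.6,"wx":0,"wy":0,"wz":0},{"gripper":0.4,"x":0,"y":0,"z":-0.6,"wx":0,"wy":0,"wz":0},{"gripper":0.4,"x":0,"y":0,"z":-0.3,"wx":0,"wy":0,"wz":0.2},{"gripper":0.4,"x":0,"y":0,"z":0,"wx":0,"wy":0,"wz":0.7}]' && python3 -m creep '[{"gripper":0.4,"x":0,"y":0,"z":0,"wx":0,"wy":0,"wz":0.9},{"gripper":0.4,"x":0,"y":0,"z":0,"wx":0,"wy":0,"wz":0.9},{"gripper":0.4,"x":0,"y":0,"z":0,"wx":0,"wy":0,"wz":0.53},{"gripper":0.4,"x":0.1,"y":-0.4,"z":0,"wx":0,"wy":0,"wz":0},{"gripper":0.4,"x":0.1,"y":-0.6,"z":0,"wx":0,"wy":0,"wz":0}]' && python3 -m creep '[{"gripper":0.4,"x":0.1,"y":-0.8,"z":0,"wx":0,"wy":0,"wz":0},{"gripper":0.4,"x":0.1,"y":-0.8,"z":0,"wx":0,"wy":0,"wz":0},{"gripper":0.4,"x":0.1,"y":-0.8,"z":0,"wx":0,"wy":0,"wz":0},{"gripper":0.4,"x":0.12,"y":-0.6,"z":0,"wx":0,"wy":0,"wz":0},{"gripper":0.4,"x":0.12,"y":-0.33,"z":0,"wx":0,"wy":0,"wz":0}]' && python3 -m creep '[{"gripper":0.4,"x":0,"y":0,"z":0,"wx":0,"wy":0,"wz":0},{"gripper":0.4,"x":0,"y":0,"z":0,"wx":0,"wy":0,"wz":0}]'
python3 w.py w3.png
```

```text
time_s: 5.9
position: [0.5277, 0.1277, 0.1798]
tcp_rot: [[-0.928, -0.373, 0.004], [-0.373, 0.928, 0.001], [-0.004, -0.0, -1.0]]
force: [-0.3, 0.1, -1.7]
gripper_width: 0.506
grasp_force: 61.5
time_s: 6.4
position: [0.5241, 0.0872, 0.1774]
tcp_rot: [[-0.99, -0.144, 0.0], [-0.144, 0.99, 0.0], [-0.0, 0.0, -1.0]]
force: [0.4, -0.5, -2.0]
gripper_width: 0.501
grasp_force: 61.5
time_s: 6.9
position: [0.5211, -0.0513, 0.1775]
tcp_rot: [[-0.99, -0.138, 0.0], [-0.138, 0.99, -0.001], [0.0, -0.001, -1.0]]
force: [0.6, -0.5, -1.9]
gripper_width: 0.501
grasp_force: 61.5
time_s: 7.1
position: [0.5216, -0.0475, 0.1773]
tcp_rot: [[-0.99, -0.14, 0.0], [-0.14, 0.99, 0.001], [-0.0, 0.0, -1.0]]
force: [0.8, 0.3, -1.2]
gripper_width: 0.508
grasp_force: 61.5
7.1 [ 0.52161214 -0.0475374   0.17734024] yaw 188.07619241884007 [-0.    0.44 -0.02  2.11  0.01  0.6   1.68]
[-0.70810476  4.20685941 -2.31429853]
0.77 ((8.0, 264.0), (64.0, 16.0), 90.0) [ 0.59268995 -0.23452414  0.132     ]
[[ 0.564 -0.236  0.132]
 [ 0.563 -0.224  0.132]
 [ 0.624 -0.232  0.132]
 [ 0.625 -0.246  0.132]]
0.61 ((254.5, 225.0), (232.0, 107.0), 90.0) [ 0.53161433 -0.04667455  0.132     ]
[[ 0.454 -0.093  0.132]
 [ 0.444 -0.024  0.132]
 [ 0.637  0.016  0.132]
 [ 0.651 -0.077  0.132]]
```

View pics/w3.png

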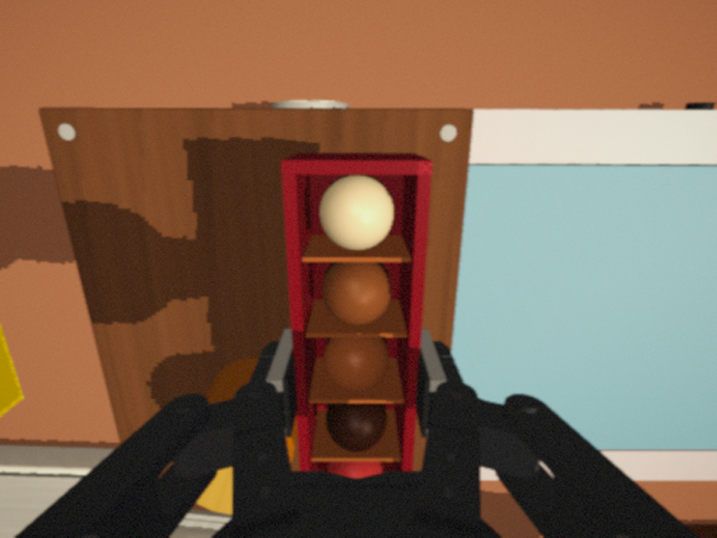

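The box hangs level and square over the deck. The jar shows behind the left finger at about (240,440), so I check the clearance before lowering.

```bash
python3 - <<'E'
from h import *
import json
k=json.load(open("k.json"));ki=lambda P:np.round([np.cos(k[2])*(P[0]-k[0])+np.sin(k[2])*(P[1]-k[1]),-np.sin(k[2])*(P[0]-k[0])+np.cos(k[2])*(P[1]-k[1])],3)
c=cap("wrist");s=manip.state();print("tcp k",ki(s["position"]))
for j in((.046,-.134),):
    for z in(.168,.104):
        P=[proj(c,kw(k,(j[0]+.03*np.cos(a),j[1]+.03*np.sin(a),z)))*1.4 for a in np.linspace(0,6.28,9)];print(z,np.round(P).astype(int).tolist())
for n in("side","scene"):
    d=cap(n);r=manip.masks_of(d,"jar")[0];m=r["mask"];ys,xs=np.where(m);print(n,r["p"],xs.min(),xs.max(),ys.min(),ys.max())
    best=minimize(lambda q:np.abs(rasterhull([proj(d,kw(k,(q[0]+.03*np.cos(a),q[1]+.03*np.sin(a),z))) for a in np.linspace(0,6.28,25) for z in(.104,.168)])-m).sum(),[.046,-.134],method="Nelder-Mead",options=dict(initial_simplex=[[.04,-.14],[.06,-.14],[.04,-.11]]))
    print(best.x,best.fun,m.sum())
E
```

```text
tcp k [-0.035 -0.061]
0.168 [[219, 516], [258, 504], [272, 473], [251, 439], [206, 425], [165, 439], [154, 472], [177, 503], [219, 516]]
0.104 [[250, 429], [280, 419], [291, 393], [276, 365], [242, 353], [210, 365], [201, 392], [217, 418], [250, 429]]
side 0.62 240 313 150 192
[0.06078212 0.08115179] 1008.625 1262
scene 0.63 260 285 199 234
[ 0.04501133 -0.1252914 ] 76.9375 797
```

```bash
python3 -m creep '[{"gripper":0.4,"x":0,"y":0.1,"z":0.5,"wx":0,"wy":0,"wz":0},{"gripper":0.4,"x":0,"y":0,"z":0.5,"wx":0,"wy":0,"wz":0},{"gripper":0.4,"x":0,"y":0,"z":0.3,"wx":0,"wy":0,"wz":0},{"gripper":0.4,"x":0,"y":0,"z":0.1,"wx":0,"wy":0,"wz":0},{"gripper":0.4,"x":0,"y":0,"z":0.0,"wx":0,"wy":0,"wz":0}]' && python3 -m creep '[{"gripper":0.4,"x":0,"y":0,"z":0.05,"wx":0,"wy":0,"wz":0},{"gripper":0.4,"x":0,"y":0,"z":0.0,"wx":0,"wy":0,"wz":0}]'
```

```text
time_s: 7.95
position: [0.521, -0.044, 0.1208]
tcp_rot: [[-0.99, -0.14, -0.001], [-0.14, 0.99, -0.0], [0.001, 0.0, -1.0]]
force: [0.7, -0.4, -1.4]
gripper_width: 0.501
grasp_force: 61.6
time_s: 8.15
position: [0.5215, -0.0441, 0.1197]
tcp_rot: [[-0.99, -0.14, 0.001], [-0.14, 0.99, -0.0], [-0.001, -0.0, -1.0]]
force: [-0.1, 0.3, -0.3]
gripper_width: 0.504
grasp_force: 61.6
```

```bash
python3 -m creep '[{"gripper":0.4,"x":0,"y":0,"z":0.04,"wx":0,"wy":0,"wz":0},{"gripper":0.4,"x":0,"y":0,"z":0.0,"wx":0,"wy":0,"wz":0}]' && python3 -m creep '[{"gripper":0.4,"x":0,"y":0,"z":0.03,"wx":0,"wy":0,"wz":0},{"gripper":0.4,"x":0,"y":0,"z":0.0,"wx":0,"wy":0,"wz":0}]'
```

```text
time_s: 8.35
position: [0.5213, -0.0441, 0.1178]
tcp_rot: [[-0.99, -0.14, 0.0], [-0.14, 0.99, -0.0], [-0.0, -0.0, -1.0]]
force: [-0.2, 0.3, -2.4]
gripper_width: 0.502
grasp_force: 61.6
time_s: 8.55
position: [0.5213, -0.044, 0.1169]
tcp_rot: [[-0.99, -0.14, 0.001], [-0.14, 0.99, -0.0], [-0.001, -0.0, -1.0]]
force: [-2.1, -0.2, 6.1]
gripper_width: 0.502
grasp_force: 62.3
```

```bash
python3 -m creep '[{"gripper":0.75,"x":0,"y":0,"z":0,"wx":0,"wy":0,"wz":0},{"gripper":0.75,"x":0,"y":0,"z":0,"wx":0,"wy":0,"wz":0},{"gripper":0.75,"x":0,"y":0,"z":0,"wx":0,"wy":0,"wz":0},{"gripper":0.75,"x":0,"y":0,"z":-0.3,"wx":0,"wy":0,"wz":0},{"gripper":0.75,"x":0,"y":0,"z":-0.6,"wx":0,"wy":0,"wz":0}]' && python3 -m creep '[{"gripper":0.75,"x":0,"y":0,"z":-0.8,"wx":0,"wy":0,"wz":0},{"gripper":0.5,"x":0,"y":0,"z":-0.8,"wx":0,"wy":0,"wz":0},{"gripper":0,"x":0,"y":0,"z":0,"wx":0,"wy":0,"wz":0}]'
python3 - <<'E'
from h import *
import json
k=json.load(open("k.json"));s=manip.state();R=np.array(s["tcp_rot"])
for P in((0,.185,.12),(0,.03,.12)): print(R.T@(kw(k,P)-s["position"])/.04)
c=cap("side")
c["pixels"]=c["pixels"];save(c,"d.png",(210,100,370,280),3.2)
E
```

```text
time_s: 9.05
position: [0.5203, -0.044, 0.1521]
tcp_rot: [[-0.99, -0.14, -0.003], [-0.14, 0.99, -0.0], [0.003, 0.0, -1.0]]
force: [-0.3, 0.3, 0.4]
gripper_width: 0.748
grasp_force: 0.0
time_s: 9.35
position: [0.5232, -0.0442, 0.2209]
tcp_rot: [[-0.99, -0.14, 0.007], [-0.14, 0.99, 0.0], [-0.007, -0.001, -1.0]]
force: [0.2, -1.0, 0.3]
gripper_width: 0.418
grasp_force: 0.0
[-0.82779762  6.09251856  2.52321743]
[-0.82060686  2.21752694  2.52685982]
```

View pics/d.png

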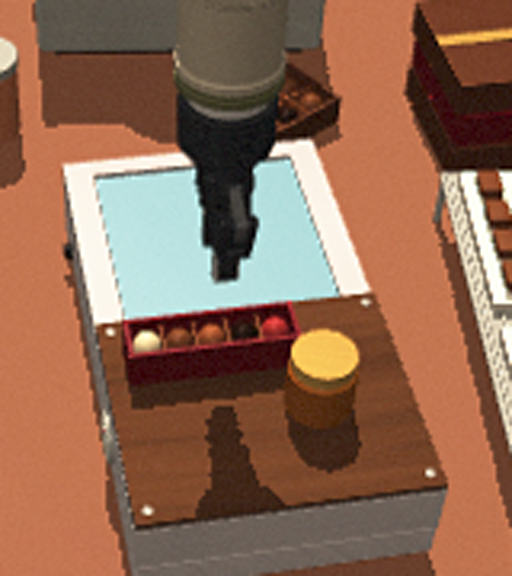

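The box is parked upright at the deck's front edge, clear of the jar. Now I press on the cover near its leading edge.

```bash
python3 -m creep '[{"gripper":0,"x":-0.12,"y":0.6,"z":0,"wx":0,"wy":0,"wz":0},{"gripper":0,"x":-0.12,"y":0.95,"z":0,"wx":0,"wy":0,"wz":0},{"gripper":0,"x":-0.12,"y":0.95,"z":0,"wx":0,"wy":0,"wz":0},{"gripper":0,"x":-0.12,"y":0.95,"z":0,"wx":0,"wy":0,"wz":0},{"gripper":0,"x":-0.12,"y":0.95,"z":0,"wx":0,"wy":0,"wz":0}]' && python3 -m creep '[{"gripper":0,"x":-0.12,"y":0.95,"z":0.4,"wx":0,"wy":0,"wz":0},{"gripper":0,"x":-0.12,"y":0.87,"z":0.8,"wx":0,"wy":0,"wz":0},{"gripper":0,"x":0,"y":0,"z":0.8,"wx":0,"wy":0,"wz":0},{"gripper":0,"x":0,"y":0,"z":0.7,"wx":0,"wy":0,"wz":0},{"gripper":0,"x":0,"y":0,"z":0.2,"wx":0,"wy":0,"wz":0}]' && python3 -m creep '[{"gripper":0,"x":0,"y":0,"z":0.1,"wx":0,"wy":0,"wz":0},{"gripper":0,"x":0,"y":0,"z":0.1,"wx":0,"wy":0,"wz":0},{"gripper":0,"x":0,"y":0,"z":0,"wx":0,"wy":0,"wz":0}]'
python3 - <<'E'
from h import *
import json
k=json.load(open("k.json"));s=manip.state();R=np.array(s["tcp_rot"]);print(R.T@(kw(k,(0,.19,.094))-s["position"])*1000)
E
```

```text
time_s: 9.9
position: [0.5196, 0.1349, 0.2159]
tcp_rot: [[-0.99, -0.14, -0.001], [-0.14, 0.99, -0.0], [0.001, -0.0, -1.0]]
force: [0.9, 0.4, 0.3]
gripper_width: 0.002
grasp_force: 0.0
time_s: 10.4
position: [0.5176, 0.2065, 0.0973]
tcp_rot: [[-0.99, -0.141, -0.005], [-0.141, 0.99, -0.002], [0.005, -0.002, -1.0]]
force: [0.5, -0.5, 0.4]
gripper_width: 0.001
grasp_force: 0.0
time_s: 10.7
position: [0.5199, 0.2068, 0.0941]
tcp_rot: [[-0.99, -0.14, 0.001], [-0.14, 0.99, 0.001], [-0.001, 0.0, -1.0]]
force: [-2.9, -0.6, 3.6]
gripper_width: -0.002
grasp_force: 2.1
[-1.97325759 -0.41022048  0.12466506]
```

```bash
python3 -m creep '[{"gripper":0,"x":0,"y":0,"z":0.06,"wx":0,"wy":0,"wz":0},{"gripper":0,"x":0,"y":0,"z":0,"wx":0,"wy":0,"wz":0}]'; python3 -m creep '[{"gripper":0,"x":0,"y":-0.1,"z":0,"wx":0,"wy":0,"wz":0},{"gripper":0,"x":0,"y":-0.2,"z":0,"wx":0,"wy":0,"wz":0}]'
```

```text
time_s: 10.9
position: [0.5199, 0.207, 0.0938]
tcp_rot: [[-0.99, -0.14, 0.002], [-0.14, 0.99, 0.001], [-0.003, 0.001, -1.0]]
force: [-8.6, -2.0, 32.1]
gripper_width: 0.0
grasp_force: 16.1
time_s: 11.1
position: [0.5213, 0.1968, 0.0938]
tcp_rot: [[-0.99, -0.142, 0.003], [-0.142, 0.99, 0.003], [-0.003, 0.002, -1.0]]
force: [-9.9, 0.7, 32.1]
gripper_width: 0.0
grasp_force: 16.0
```

```bash
python3 -m creep '[{"gripper":0,"x":0,"y":0,"z":-0.04,"wx":0,"wy":0,"wz":0},{"gripper":0,"x":0,"y":-0.2,"z":0,"wx":0,"wy":0,"wz":0},{"gripper":0,"x":0,"y":-0.2,"z":0,"wx":0,"wy":0,"wz":0},{"gripper":0,"x":0,"y":-0.2,"z":0,"wx":0,"wy":0,"wz":0}]'
cat > cov.py <<'E'
from h import *
import json,sys
k=json.load(open("k.json"));s=manip.state()
ki=lambda P:np.round([np.cos(k[2])*(P[0]-k[0])+np.sin(k[2])*(P[1]-k[1]),-np.sin(k[2])*(P[0]-k[0])+np.cos(k[2])*(P[1]-k[1])],4)
print("tcp k",ki(s["position"]),s["position"][2])
for n in("side","scene","wrist"):
    c=cap(n)
    # scan keeper y along lines x=+-.07 at z .094 for blue cover
    for x in(-.08,-.065,.065,.08):
        v=[]
        for y in np.arange(0,.216,.004):
            p=np.round(proj(c,kw(k,(x,y,.094)))).astype(int)
            if 0<=p[0]<512 and 0<=p[1]<384:
                r,g,b=c["pixels"][p[1],p[0]].astype(int); v.append("#" if b-r>25 else ".")
            else: v.append("x")
        print(n,x,"".join(v))
E
python3 cov.py
```

```text
time_s: 11.5
position: [0.5256, 0.1718, 0.094]
tcp_rot: [[-0.99, -0.141, 0.003], [-0.141, 0.99, 0.002], [-0.003, 0.002, -1.0]]
force: [-4.8, 1.8, 18.3]
gripper_width: -0.002
grasp_force: 9.6
tcp k [-0.0011  0.1549] 0.09397731538951773
side -0.08 ..########################################............
side -0.065 ...########################################...........
side 0.065 ..#########################################...........
side 0.08 ..#########################################...........
scene -0.08 .......#####################################..........
scene -0.065 ........##################################............
scene 0.065 ....#######################################...........
scene 0.08 ...########################################...........
wrist -0.08 xxxxxxx####################################...........
wrist -0.065 xxxxxx#####################################...........
wrist 0.065 ############...........#..............##..............
wrist 0.08 #######...............................................
```

```bash
python3 -m creep '[{"gripper":0,"x":0,"y":-0.3,"z":-0.01,"wx":0,"wy":0,"wz":0},{"gripper":0,"x":0,"y":-0.4,"z":0,"wx":0,"wy":0,"wz":0},{"gripper":0,"x":0,"y":-0.4,"z":0,"wx":0,"wy":0,"wz":0},{"gripper":0,"x":0,"y":-0.3,"z":0,"wx":0,"wy":0,"wz":0},{"gripper":0,"x":0,"y":-0.2,"z":0,"wx":0,"wy":0,"wz":0}]'; python3 -m creep '[{"gripper":0,"x":0,"y":-0.3,"z":0,"wx":0,"wy":0,"wz":0},{"gripper":0,"x":0,"y":-0.3,"z":0,"wx":0,"wy":0,"wz":0},{"gripper":0,"x":0,"y":-0.3,"z":0,"wx":0,"wy":0,"wz":0},{"gripper":0,"x":0,"y":-0.2,"z":0,"wx":0,"wy":0,"wz":0}]'; python3 cov.py
```

```text
time_s: 12.15
position: [0.5346, 0.1072, 0.094]
tcp_rot: [[-0.99, -0.139, 0.003], [-0.139, 0.99, 0.001], [-0.003, 0.0, -1.0]]
force: [-3.7, 2.1, 16.4]
gripper_width: 0.001
grasp_force: 7.7
time_s: 12.55
position: [0.5406, 0.0636, 0.094]
tcp_rot: [[-0.99, -0.14, 0.003], [-0.14, 0.99, 0.001], [-0.003, 0.0, -1.0]]
force: [-3.3, 2.6, 15.1]
gripper_width: 0.001
grasp_force: 7.9
tcp k [-0.0012  0.0457] 0.09397726884294007
side -0.08 ..##############......................................
side -0.065 ...############.......................................
side 0.065 ..##############......................................
side 0.08 ..##############......................................
scene -0.08 .......#########......................................
scene -0.065 ........########......................................
scene 0.065 ....###########.......................................
scene 0.08 ...#############......................................
wrist -0.08 ################...........................xxxxxxxxxxx
wrist -0.065 ################............................xxxxxxxxxx
wrist 0.065 ..........##..........................................
wrist 0.08 ......................................................
```

```bash
python3 -m creep '[{"gripper":0,"x":0,"y":-0.1,"z":0,"wx":0,"wy":0,"wz":0},{"gripper":0,"x":0,"y":-0.1,"z":0,"wx":0,"wy":0,"wz":0},{"gripper":0,"x":0,"y":-0.08,"z":0,"wx":0,"wy":0,"wz":0}]'; python3 -m creep '[{"gripper":0,"x":0,"y":-0.08,"z":0,"wx":0,"wy":0,"wz":0},{"gripper":0,"x":0,"y":0,"z":0,"wx":0,"wy":0,"wz":0}]';  python3 -m creep '[{"gripper":0,"x":0,"y":-0.07,"z":0,"wx":0,"wy":0,"wz":0},{"gripper":0,"x":0,"y":0,"z":0,"wx":0,"wy":0,"wz":0}]'; python3 cov.py|grep -v scene
```

```text
time_s: 13.0
position: [0.5421, 0.0531, 0.094]
tcp_rot: [[-0.99, -0.14, 0.003], [-0.14, 0.99, 0.001], [-0.003, 0.0, -1.0]]
force: [-3.6, 1.5, 16.2]
gripper_width: -0.002
grasp_force: 8.0
time_s: 13.2
position: [0.5426, 0.0494, 0.094]
tcp_rot: [[-0.99, -0.139, 0.003], [-0.139, 0.99, 0.0], [-0.003, -0.0, -1.0]]
force: [-3.0, -1.4, 17.0]
gripper_width: -0.002
grasp_force: 7.9
time_s: 13.4
position: [0.543, 0.0474, 0.094]
tcp_rot: [[-0.99, -0.14, 0.003], [-0.14, 0.99, 0.001], [-0.003, 0.0, -1.0]]
force: [-3.1, 1.8, 15.3]
gripper_width: 0.002
grasp_force: 7.9
tcp k [-0.0011  0.0293] 0.09401158033503662
side -0.08 ..##########..........................................
side -0.065 ...########...........................................
side 0.065 ..#########...........................................
side 0.08 ..##########..........................................
wrist -0.08 ############...........................xxxxxxxxxxxxxxx
wrist -0.065 ############............................xxxxxxxxxxxxxx
wrist 0.065 .......##.........................................xxxx
wrist 0.08 ....................................................xx
```

```bash
python3 -m creep '[{"gripper":0,"x":0,"y":0,"z":-0.3,"wx":0,"wy":0,"wz":0},{"gripper":0,"x":0,"y":0,"z":-0.7,"wx":0,"wy":0,"wz":0},{"gripper":0.8,"x":0,"y":0,"z":-0.8,"wx":0,"wy":0,"wz":0},{"gripper":0.8,"x":0,"y":0,"z":-0.8,"wx":0,"wy":0,"wz":0},{"gripper":0.8,"x":0,"y":0,"z":-0.8,"wx":0,"wy":0,"wz":0}]' && python3 -m creep '[{"gripper":0.8,"x":0,"y":0,"z":-0.5,"wx":0,"wy":0,"wz":0},{"gripper":0.8,"x":0,"y":0,"z":0,"wx":0,"wy":0,"wz":0}]';python3 w.py w4.png
```

```text
time_s: 14.05
position: [0.5422, 0.0467, 0.2304]
tcp_rot: [[-0.99, -0.14, 0.001], [-0.14, 0.99, -0.0], [-0.001, -0.0, -1.0]]
force: [0.8, 0.4, -0.1]
gripper_width: 0.504
grasp_force: 0.0
time_s: 14.25
position: [0.5437, 0.047, 0.2519]
tcp_rot: [[-0.99, -0.139, 0.006], [-0.139, 0.99, 0.001], [-0.006, -0.0, -1.0]]
force: [0.1, -0.3, 0.2]
gripper_width: 0.793
grasp_force: 0.0
14.25 [0.54369169 0.046986   0.25191776] yaw 188.01158991134594 [-0.12  0.36 -0.09  1.99  0.05  0.79  1.47]
[ 0.17021147  1.94339257 -0.45338748]
0.93 ((161.27459716796875, 139.02047729492188), (168.30592346191406, 62.83180618286133), 84.80557250976562) [ 0.51459608 -0.04607345  0.132     ]
[[ 0.45  -0.081  0.132]
 [ 0.438 -0.028  0.132]
 [ 0.593 -0.003  0.132]
 [ 0.609 -0.068  0.132]]
```

View pics/w4.png

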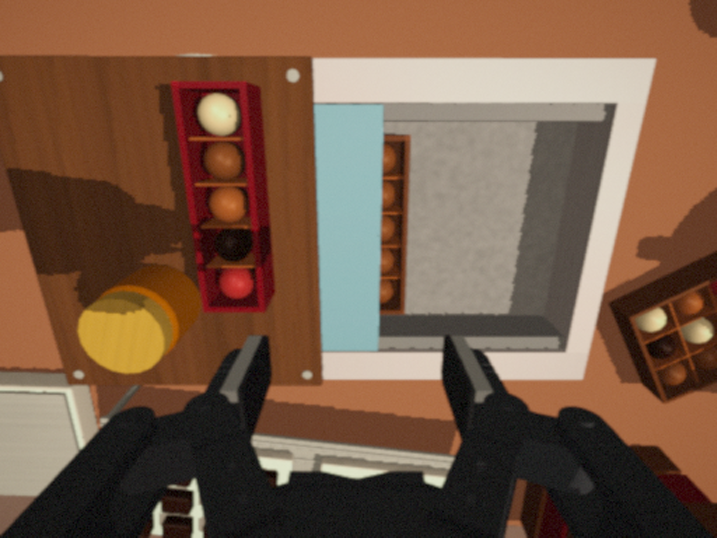

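The cover is open. The parked box is upright on the deck, its rim from (172,84) to (268,310). The stored brown box's front edge is at x≈409 from y=135 to 314, and there is free grey floor to x≈530.

```bash
python3 - <<'E'
from h import *
import json
k=json.load(open("k.json"));c=cap("wrist");U=lambda p,z: unproj(c,np.array(p)/1.4-.15,z)
ki=lambda P:np.round([np.cos(k[2])*(P[0]-k[0])+np.sin(k[2])*(P[1]-k[1]),-np.sin(k[2])*(P[0]-k[0])+np.cos(k[2])*(P[1]-k[1])],3)
for n,p,z in[("boxLT",(173,84),.142),("boxRT",(248,84),.142),("boxRB",(258,300),.142),("boxLB",(203,310),.142),("stT",(410,136),.083),("stB",(404,314),.083),("covT",(384,105),.094),("covB",(379,350),.094),("rimTL",(315,59),.094),("rimTR",(656,60),.094),("rimBR",(584,380),.094),("welltop",(616,104),.094),("wellbot",(567,352),.094)]: print(n,ki(U(p,z)))
s=manip.state();R=np.array(s["tcp_rot"]);print("to grasp",R.T@(np.array([.5213,-.044,.1169])-s["position"])/.04)
E
```

```text
boxLT [-0.111 -0.079]
boxRT [-0.111 -0.035]
boxRB [ 0.027 -0.04 ]
boxLB [ 0.035 -0.08 ]
stT [-0.081  0.069]
stB [0.067 0.07 ]
covT [-0.102  0.048]
covB [0.097 0.049]
rimTL [-0.131 -0.   ]
rimTR [-0.131  0.233]
rimBR [0.127 0.234]
welltop [-0.103  0.212]
wellbot [0.098 0.213]
to grasp [ 0.82640259 -2.17883772  3.27750012]
```

```bash
python3 -m creep '[{"gripper":0.8,"x":0.28,"y":-0.7,"z":0,"wx":0,"wy":0,"wz":0},{"gripper":0.8,"x":0.28,"y":-0.8,"z":0,"wx":0,"wy":0,"wz":0},{"gripper":0.8,"x":0.27,"y":-0.68,"z":0,"wx":0,"wy":0,"wz":0},{"gripper":0.8,"x":0,"y":0,"z":0.5,"wx":0,"wy":0,"wz":0},{"gripper":0.8,"x":0,"y":0,"z":0.8,"wx":0,"wy":0,"wz":0}]' && python3 -m creep '[{"gripper":0.8,"x":0,"y":0,"z":0.8,"wx":0,"wy":0,"wz":0},{"gripper":0.8,"x":0,"y":0,"z":0.8,"wx":0,"wy":0,"wz":0},{"gripper":0.8,"x":0,"y":0,"z":0.3,"wx":0,"wy":0,"wz":0},{"gripper":0.8,"x":0,"y":0,"z":0,"wx":0,"wy":0,"wz":0}]' && python3 -m creep '[{"gripper":0.4,"x":0,"y":0,"z":0,"wx":0,"wy":0,"wz":0},{"gripper":0.4,"x":0,"y":0,"z":0,"wx":0,"wy":0,"wz":0},{"gripper":0.4,"x":0,"y":0,"z":0,"wx":0,"wy":0,"wz":0},{"gripper":0.4,"x":0,"y":0,"z":0,"wx":0,"wy":0,"wz":0},{"gripper":0.4,"x":0,"y":0,"z":0,"wx":0,"wy":0,"wz":0}]'
```

```text
time_s: 14.9
position: [0.5219, -0.0451, 0.196]
tcp_rot: [[-0.99, -0.138, 0.002], [-0.138, 0.99, -0.0], [-0.002, -0.001, -1.0]]
force: [1.0, 0.1, -1.9]
gripper_width: 0.8
grasp_force: 0.0
time_s: 15.3
position: [0.5202, -0.0436, 0.1181]
tcp_rot: [[-0.99, -0.14, -0.005], [-0.14, 0.99, -0.0], [0.005, 0.001, -1.0]]
force: [-1.2, -0.1, 0.4]
gripper_width: 0.797
grasp_force: 0.0
time_s: 15.8
position: [0.5222, -0.0436, 0.1214]
tcp_rot: [[-0.99, -0.14, 0.002], [-0.14, 0.99, -0.0], [-0.002, -0.0, -1.0]]
force: [-0.8, -0.6, 7.7]
gripper_width: 0.496
grasp_force: 62.2
```

```bash
python3 -m creep '[{"gripper":0.4,"x":0,"y":0,"z":-0.2,"wx":0,"wy":0,"wz":0},{"gripper":0.4,"x":0,"y":0,"z":-0.5,"wx":0,"wy":0,"wz":0},{"gripper":0.4,"x":0,"y":0,"z":-0.5,"wx":0,"wy":0,"wz":0},{"gripper":0.4,"x":0,"y":0,"z":-0.2,"wx":0,"wy":0,"wz":0},{"gripper":0.4,"x":-0.1,"y":0.4,"z":0,"wx":0,"wy":0,"wz":0}]' && python3 -m creep '[{"gripper":0.4,"x":-0.15,"y":0.7,"z":0,"wx":0,"wy":0,"wz":0},{"gripper":0.4,"x":-0.15,"y":0.8,"z":0,"wx":0,"wy":0,"wz":0},{"gripper":0.4,"x":-0.15,"y":0.8,"z":0,"wx":0,"wy":0,"wz":0},{"gripper":0.4,"x":-0.15,"y":0.8,"z":0,"wx":0,"wy":0,"wz":0},{"gripper":0.4,"x":-0.15,"y":0.7,"z":0,"wx":0,"wy":0,"wz":0}]' && python3 -m creep '[{"gripper":0.4,"x":-0.1,"y":0.5,"z":0,"wx":0,"wy":0,"wz":0},{"gripper":0.4,"x":0,"y":0.27,"z":0,"wx":0,"wy":0,"wz":0},{"gripper":0.4,"x":0,"y":0,"z":0,"wx":0,"wy":0,"wz":0},{"gripper":0.4,"x":0,"y":0,"z":0,"wx":0,"wy":0,"wz":0}]'
python3 - <<'E'
from h import *
import json
k=json.load(open("k.json"));s=manip.state();R=np.array(s["tcp_rot"]);print(R.T@(kw(k,(0.0,.143,.064))-s["position"])/.04)
print(np.degrees(np.arctan2(R[1,0],R[0,0]))-180+360,np.degrees(k[2]))
c=cap("wrist");save(c,"w5.png",None,1.4)
E
```

```text
time_s: 16.3
position: [0.5236, -0.0292, 0.1776]
tcp_rot: [[-0.991, -0.137, 0.003], [-0.137, 0.991, -0.001], [-0.002, -0.001, -1.0]]
force: [-0.5, 0.7, -1.5]
gripper_width: 0.504
grasp_force: 61.3
time_s: 16.8
position: [0.5313, 0.1292, 0.176]
tcp_rot: [[-0.99, -0.141, 0.0], [-0.141, 0.99, 0.0], [-0.0, 0.0, -1.0]]
force: [0.8, 0.6, -0.6]
gripper_width: 0.504
grasp_force: 61.3
time_s: 17.2
position: [0.531, 0.1574, 0.1759]
tcp_rot: [[-0.99, -0.14, -0.0], [-0.14, 0.99, -0.001], [0.0, -0.001, -1.0]]
force: [-1.0, -0.4, -2.6]
gripper_width: 0.503
grasp_force: 61.3
[0.05481179 0.07945661 2.79754402]
8.03108104997682 7.9369666744287795
```

View pics/w5.png

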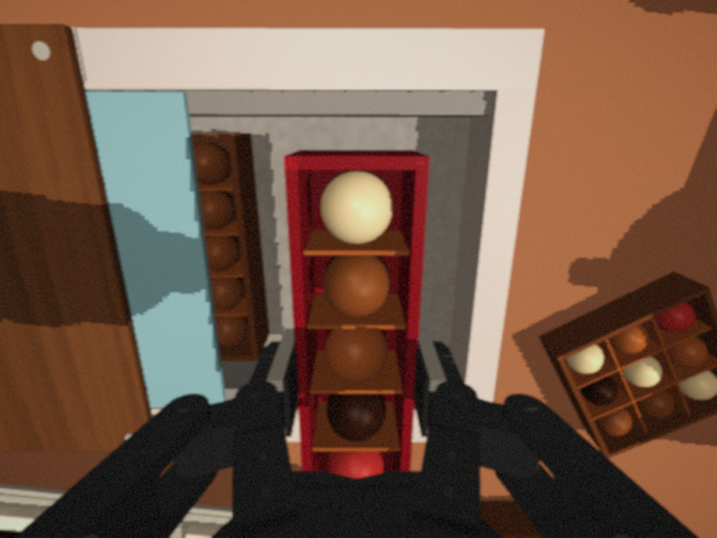

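The box is level over the free floor between the stored box (front edge x≈265) and the end wall, so I lower it.

```bash
python3 -m creep '[{"gripper":0.4,"x":0,"y":0.08,"z":0.4,"wx":0,"wy":0,"wz":0},{"gripper":0.4,"x":0,"y":0,"z":0.5,"wx":0,"wy":0,"wz":0},{"gripper":0.4,"x":0,"y":0,"z":0.5,"wx":0,"wy":0,"wz":0},{"gripper":0.4,"x":0,"y":0,"z":0.5,"wx":0,"wy":0,"wz":0},{"gripper":0.4,"x":0,"y":0,"z":0.4,"wx":0,"wy":0,"wz":0}]' && python3 -m creep '[{"gripper":0.4,"x":0,"y":0,"z":0.25,"wx":0,"wy":0,"wz":0},{"gripper":0.4,"x":0,"y":0,"z":0.1,"wx":0,"wy":0,"wz":0},{"gripper":0.4,"x":0,"y":0,"z":0.0,"wx":0,"wy":0,"wz":0}]' && python3 -m creep '[{"gripper":0.4,"x":0,"y":0,"z":0.06,"wx":0,"wy":0,"wz":0},{"gripper":0.4,"x":0,"y":0,"z":0.0,"wx":0,"wy":0,"wz":0}]'
```

```text
time_s: 17.75
position: [0.5308, 0.1599, 0.0831]
tcp_rot: [[-0.99, -0.138, -0.0], [-0.138, 0.99, -0.001], [0.0, -0.001, -1.0]]
force: [-0.7, 0.4, -2.1]
gripper_width: 0.504
grasp_force: 61.3
time_s: 18.05
position: [0.5309, 0.1611, 0.0699]
tcp_rot: [[-0.99, -0.14, -0.0], [-0.14, 0.99, -0.0], [0.0, -0.0, -1.0]]
force: [0.5, -0.2, -2.0]
gripper_width: 0.505
grasp_force: 61.3
time_s: 18.25
position: [0.5311, 0.1618, 0.068]
tcp_rot: [[-0.99, -0.14, 0.001], [-0.14, 0.99, 0.0], [-0.001, 0.0, -1.0]]
force: [-0.2, -0.3, -1.6]
gripper_width: 0.5
grasp_force: 61.3
```

```bash
python3 -m creep '[{"gripper":0.4,"x":0,"y":0,"z":0.06,"wx":0,"wy":0,"wz":0},{"gripper":0.4,"x":0,"y":0,"z":0.0,"wx":0,"wy":0,"wz":0}]'; python3 -m creep '[{"gripper":0.4,"x":0,"y":0,"z":0.04,"wx":0,"wy":0,"wz":0},{"gripper":0.4,"x":0,"y":0,"z":0.0,"wx":0,"wy":0,"wz":0}]';python3 -m creep '[{"gripper":0.4,"x":0,"y":0,"z":0.03,"wx":0,"wy":0,"wz":0},{"gripper":0.4,"x":0,"y":0,"z":0.0,"wx":0,"wy":0,"wz":0}]'
```

```text
time_s: 18.45
position: [0.5309, 0.1618, 0.0653]
tcp_rot: [[-0.99, -0.14, 0.0], [-0.14, 0.99, 0.0], [-0.0, 0.0, -1.0]]
force: [0.3, 0.4, -0.8]
gripper_width: 0.503
grasp_force: 61.3
time_s: 18.65
position: [0.5307, 0.1618, 0.0635]
tcp_rot: [[-0.99, -0.14, -0.0], [-0.14, 0.99, -0.0], [0.0, -0.0, -1.0]]
force: [1.0, -0.1, -2.0]
gripper_width: 0.498
grasp_force: 61.3
time_s: 18.85
position: [0.5309, 0.1618, 0.0624]
tcp_rot: [[-0.99, -0.14, 0.0], [-0.14, 0.99, 0.0], [-0.0, 0.0, -1.0]]
force: [-0.5, 0.2, -0.8]
gripper_width: 0.501
grasp_force: 61.4
```

```bash
python3 -m creep '[{"gripper":0.4,"x":0,"y":0,"z":0.02,"wx":0,"wy":0,"wz":0},{"gripper":0.4,"x":0,"y":0,"z":0.0,"wx":0,"wy":0,"wz":0}]'
```

```text
time_s: 19.05
position: [0.5309, 0.1617, 0.0624]
tcp_rot: [[-0.99, -0.14, 0.001], [-0.14, 0.99, 0.0], [-0.001, 0.0, -1.0]]
force: [-2.9, -1.4, 10.1]
gripper_width: 0.501
grasp_force: 62.7
```

```bash
python3 -m creep '[{"gripper":0.75,"x":0,"y":0,"z":0,"wx":0,"wy":0,"wz":0},{"gripper":0.75,"x":0,"y":0,"z":0,"wx":0,"wy":0,"wz":0},{"gripper":0.75,"x":0,"y":0,"z":0,"wx":0,"wy":0,"wz":0},{"gripper":0.75,"x":0,"y":0,"z":-0.4,"wx":0,"wy":0,"wz":0},{"gripper":0.75,"x":0,"y":0,"z":-0.8,"wx":0,"wy":0,"wz":0}]' && python3 -m creep '[{"gripper":0.75,"x":0,"y":0,"z":-0.8,"wx":0,"wy":0,"wz":0},{"gripper":0.75,"x":0,"y":0,"z":-0.9,"wx":0,"wy":0,"wz":0},{"gripper":0.75,"x":0,"y":0,"z":-0.9,"wx":0,"wy":0,"wz":0},{"gripper":0,"x":0,"y":0,"z":-0.6,"wx":0,"wy":0,"wz":0},{"gripper":0,"x":0,"y":0,"z":0,"wx":0,"wy":0,"wz":0}]'
python3 - <<'E'
from h import *
import json
k=json.load(open("k.json"));s=manip.state();R=np.array(s["tcp_rot"]);print(R.T@(kw(k,(0.0,.030,.1))-s["position"])/.04)
c=cap("wrist");save(c,"w6.png",None,1.4)
E
```

```text
time_s: 19.55
position: [0.5296, 0.1614, 0.1082]
tcp_rot: [[-0.99, -0.141, -0.004], [-0.141, 0.99, -0.002], [0.004, -0.001, -1.0]]
force: [0.2, 0.0, 0.0]
gripper_width: 0.748
grasp_force: 0.0
time_s: 20.05
position: [0.5323, 0.1622, 0.2409]
tcp_rot: [[-0.99, -0.14, 0.005], [-0.14, 0.99, 0.002], [-0.006, 0.001, -1.0]]
force: [-0.4, 0.7, -0.1]
gripper_width: 0.422
grasp_force: 0.0
[ 0.13093142 -2.86670679  3.51850659]
```

View pics/w6.png

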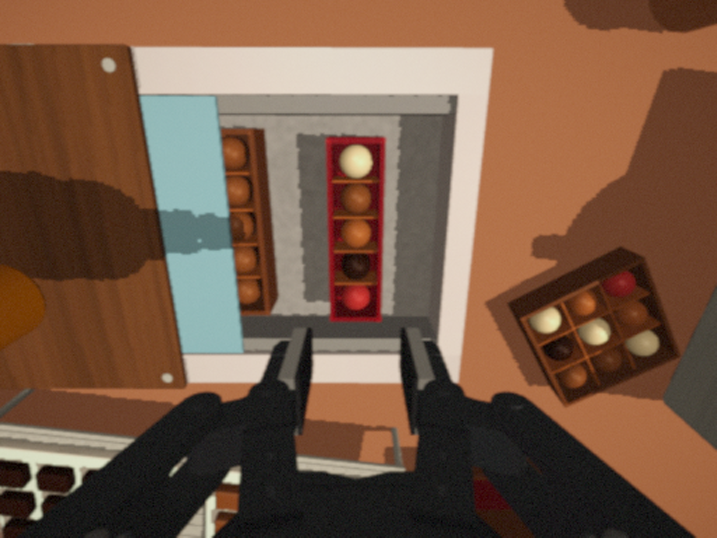

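The burgundy box stands flat on the well floor between the stored box and the end wall, rim from (327,138) to (382,321), with gaps on all sides. Now I press on the exposed cover strip and shut it.

```bash
python3 -m creep '[{"gripper":0,"x":0.03,"y":-0.7,"z":0,"wx":0,"wy":0,"wz":0},{"gripper":0,"x":0.03,"y":-0.8,"z":0,"wx":0,"wy":0,"wz":0},{"gripper":0,"x":0.03,"y":-0.8,"z":0,"wx":0,"wy":0,"wz":0},{"gripper":0,"x":0.03,"y":-0.6,"z":0,"wx":0,"wy":0,"wz":0},{"gripper":0,"x":0,"y":0,"z":0,"wx":0,"wy":0,"wz":0}]' && python3 -m creep '[{"gripper":0,"x":0,"y":0,"z":0.5,"wx":0,"wy":0,"wz":0},{"gripper":0,"x":0,"y":0,"z":0.9,"wx":0,"wy":0,"wz":0},{"gripper":0,"x":0,"y":0,"z":0.9,"wx":0,"wy":0,"wz":0},{"gripper":0,"x":0,"y":0,"z":0.8,"wx":0,"wy":0,"wz":0},{"gripper":0,"x":0,"y":0,"z":0.3,"wx":0,"wy":0,"wz":0}]' && python3 -m creep '[{"gripper":0,"x":0,"y":0,"z":0.1,"wx":0,"wy":0,"wz":0},{"gripper":0,"x":0,"y":0,"z":0,"wx":0,"wy":0,"wz":0}]'
python3 - <<'E'
from h import *
import json
k=json.load(open("k.json"));s=manip.state();R=np.array(s["tcp_rot"]);print(R.T@(kw(k,(0,.028,.094))-s["position"])*1000)
E
```

```text
time_s: 20.6
position: [0.5418, 0.0421, 0.2361]
tcp_rot: [[-0.991, -0.135, -0.002], [-0.135, 0.991, -0.002], [0.003, -0.002, -1.0]]
force: [-0.9, -0.5, 0.8]
gripper_width: 0.001
grasp_force: 0.0
time_s: 21.1
position: [0.5402, 0.0468, 0.098]
tcp_rot: [[-0.99, -0.141, -0.005], [-0.141, 0.99, -0.001], [0.006, 0.0, -1.0]]
force: [0.1, 0.2, -0.2]
gripper_width: 0.001
grasp_force: 0.0
time_s: 21.3
position: [0.5424, 0.0465, 0.0976]
tcp_rot: [[-0.99, -0.141, -0.001], [-0.141, 0.99, -0.0], [0.001, 0.0, -1.0]]
force: [0.2, -0.4, 0.6]
gripper_width: -0.003
grasp_force: 0.0
[-1.81510286 -0.54855468  3.55398915]
```

```bash
python3 -m creep '[{"gripper":0,"x":0,"y":0,"z":0.08,"wx":0,"wy":0,"wz":0},{"gripper":0,"x":0,"y":0,"z":0.03,"wx":0,"wy":0,"wz":0},{"gripper":0,"x":0,"y":0,"z":0,"wx":0,"wy":0,"wz":0}]'
```

```text
time_s: 21.6
position: [0.5429, 0.0464, 0.0941]
tcp_rot: [[-0.99, -0.14, 0.002], [-0.14, 0.99, 0.0], [-0.002, 0.0, -1.0]]
force: [0.6, -0.2, 2.0]
gripper_width: -0.004
grasp_force: 1.4
```

```bash
python3 -m creep '[{"gripper":0,"x":0,"y":0,"z":0.03,"wx":0,"wy":0,"wz":0},{"gripper":0,"x":0,"y":0.05,"z":0,"wx":0,"wy":0,"wz":0},{"gripper":0,"x":0,"y":0.15,"z":0,"wx":0,"wy":0,"wz":0},{"gripper":0,"x":0,"y":0.2,"z":0,"wx":0,"wy":0,"wz":0},{"gripper":0,"x":0,"y":0.2,"z":0,"wx":0,"wy":0,"wz":0}]'; python3 cov.py|grep -v scene
```

```text
time_s: 22.1
position: [0.5398, 0.0694, 0.094]
tcp_rot: [[-0.99, -0.139, 0.003], [-0.139, 0.99, -0.0], [-0.003, -0.001, -1.0]]
force: [-2.8, -2.5, 19.2]
gripper_width: 0.002
grasp_force: 9.6
tcp k [-0.0012  0.0516] 0.09395247236813922
side -0.08 ..################....................................
side -0.065 ..################....................................
side 0.065 ..###############.....................................
side 0.08 ..###############.....................................
wrist -0.08 ##################...........................xxxxxxxxx
wrist -0.065 ##################............................xxxxxxxx
wrist 0.065 .............##.......................................
wrist 0.08 ......................................................
```

```bash
python3 -m creep '[{"gripper":0,"x":0,"y":0.3,"z":-0.01,"wx":0,"wy":0,"wz":0},{"gripper":0,"x":0,"y":0.4,"z":0,"wx":0,"wy":0,"wz":0},{"gripper":0,"x":0,"y":0.4,"z":0,"wx":0,"wy":0,"wz":0},{"gripper":0,"x":0,"y":0.4,"z":0,"wx":0,"wy":0,"wz":0},{"gripper":0,"x":0,"y":0.3,"z":0,"wx":0,"wy":0,"wz":0}]' && python3 -m creep '[{"gripper":0,"x":0,"y":0.35,"z":0,"wx":0,"wy":0,"wz":0},{"gripper":0,"x":0,"y":0.35,"z":0,"wx":0,"wy":0,"wz":0},{"gripper":0,"x":0,"y":0.35,"z":0,"wx":0,"wy":0,"wz":0},{"gripper":0,"x":0,"y":0.3,"z":0,"wx":0,"wy":0,"wz":0},{"gripper":0,"x":0,"y":0,"z":0,"wx":0,"wy":0,"wz":0}]' && python3 cov.py|grep -v scene
```

```text
time_s: 22.75
position: [0.5297, 0.1418, 0.094]
tcp_rot: [[-0.99, -0.14, 0.003], [-0.14, 0.99, 0.0], [-0.003, 0.0, -1.0]]
force: [-0.8, -2.8, 13.6]
gripper_width: -0.001
grasp_force: 6.9
time_s: 23.25
position: [0.522, 0.1971, 0.094]
tcp_rot: [[-0.99, -0.142, 0.003], [-0.142, 0.99, 0.002], [-0.003, 0.002, -1.0]]
force: [-1.7, 1.0, 13.4]
gripper_width: -0.002
grasp_force: 6.5
tcp k [-0.0012  0.1805] 0.0940438495875935
side -0.08 ..################################################....
side -0.065 ..###############################################.....
side 0.065 ..###############################################.....
side 0.08 ..###############################################.....
wrist -0.08 xxxxxxxxxxxxxx####################################....
wrist -0.065 xxxxxxxxxxxxx#####################################....
wrist 0.065 xxx################.........................##........
wrist 0.08 xx###########.........................................
```

```bash
python3 -m creep '[{"gripper":0,"x":0,"y":0.12,"z":0,"wx":0,"wy":0,"wz":0},{"gripper":0,"x":0,"y":0.12,"z":0,"wx":0,"wy":0,"wz":0},{"gripper":0,"x":0,"y":0.1,"z":0,"wx":0,"wy":0,"wz":0},{"gripper":0,"x":0,"y":0,"z":0,"wx":0,"wy":0,"wz":0}]' && python3 -m creep '[{"gripper":0,"x":0,"y":0.08,"z":0,"wx":0,"wy":0,"wz":0},{"gripper":0,"x":0,"y":0,"z":0,"wx":0,"wy":0,"wz":0}]' && python3 -m creep '[{"gripper":0,"x":0,"y":0.08,"z":0,"wx":0,"wy":0,"wz":0},{"gripper":0,"x":0,"y":0,"z":0,"wx":0,"wy":0,"wz":0}]'; python3 cov.py|grep -v scene
```

```text
time_s: 23.8
position: [0.5204, 0.209, 0.0941]
tcp_rot: [[-0.99, -0.141, 0.003], [-0.141, 0.99, 0.001], [-0.003, 0.001, -1.0]]
force: [-1.5, 0.2, 13.2]
gripper_width: -0.0
grasp_force: 6.4
time_s: 24.0
position: [0.5201, 0.2106, 0.094]
tcp_rot: [[-0.99, -0.139, 0.003], [-0.139, 0.99, -0.0], [-0.003, -0.0, -1.0]]
force: [-0.4, -4.4, 14.2]
gripper_width: 0.0
grasp_force: 6.8
time_s: 24.2
position: [0.5198, 0.2128, 0.094]
tcp_rot: [[-0.99, -0.138, 0.003], [-0.138, 0.99, -0.001], [-0.002, -0.001, -1.0]]
force: [0.4, -7.2, 14.0]
gripper_width: 0.007
grasp_force: 7.1
tcp k [-0.0012  0.1963] 0.09401294180794809
side -0.08 ..###################################################.
side -0.065 ..###################################################.
side 0.065 ..###################################################.
side 0.08 ..##################################################..
wrist -0.08 xxxxxxxxxxxxxxxxxx####################################
wrist -0.065 xxxxxxxxxxxxxxxxx####################################.
wrist 0.065 xxxxxxx################.........................##....
wrist 0.08 xxxxxx###########.....................................
```

```bash
python3 -m creep '[{"gripper":0,"x":0,"y":0.06,"z":0,"wx":0,"wy":0,"wz":0},{"gripper":0,"x":0,"y":0,"z":0,"wx":0,"wy":0,"wz":0}]' && python3 -m creep '[{"gripper":0,"x":0,"y":0,"z":-0.2,"wx":0,"wy":0,"wz":0},{"gripper":0,"x":0,"y":0,"z":-0.7,"wx":0,"wy":0,"wz":0},{"gripper":0,"x":0,"y":0,"z":-0.9,"wx":0,"wy":0,"wz":0},{"gripper":0,"x":0,"y":0,"z":-0.9,"wx":0,"wy":0,"wz":0},{"gripper":0,"x":0,"y":0,"z":-0.9,"wx":0,"wy":0,"wz":0}]' && python3 -m creep '[{"gripper":0,"x":0,"y":0,"z":-0.3,"wx":0,"wy":0,"wz":0},{"gripper":0,"x":0,"y":0,"z":0,"wx":0,"wy":0,"wz":0}]'
python3 - <<'E'
from h import *
c=cap("wrist");save(c,"w7.png",None,1.4)
E
```

```text
time_s: 24.55
position: [0.5195, 0.2148, 0.094]
tcp_rot: [[-0.99, -0.138, 0.002], [-0.138, 0.99, -0.001], [-0.002, -0.002, -1.0]]
force: [0.7, -7.5, 13.7]
gripper_width: 0.001
grasp_force: 7.2
time_s: 25.05
position: [0.5177, 0.2171, 0.2384]
tcp_rot: [[-0.99, -0.141, 0.0], [-0.141, 0.99, 0.0], [-0.0, 0.0, -1.0]]
force: [0.8, -0.1, -1.1]
gripper_width: 0.002
grasp_force: 0.0
time_s: 25.25
position: [0.5188, 0.2175, 0.2505]
tcp_rot: [[-0.99, -0.141, 0.004], [-0.141, 0.99, 0.002], [-0.004, 0.002, -1.0]]
force: [-0.3, 0.1, -0.9]
gripper_width: -0.001
grasp_force: 0.0
```

View pics/w7.png

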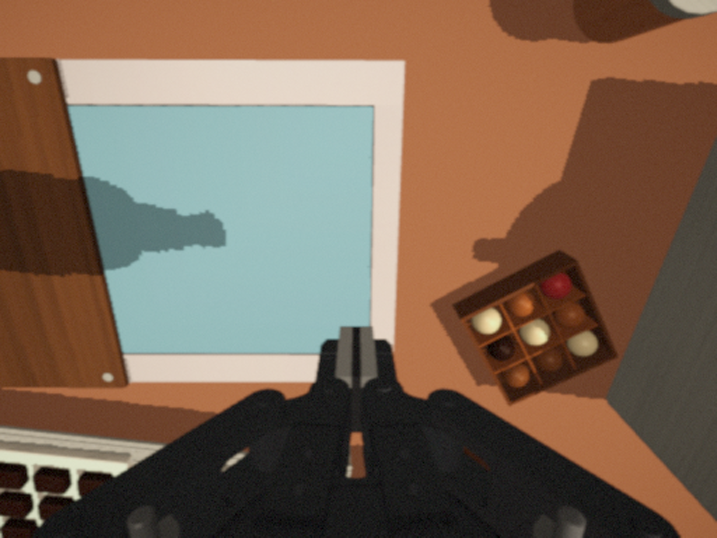

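The cover is fully shut: its edge at x≈374 meets the end rim with no gap. The robot is clear of everything.

```bash
python3 -c "from station import manip; print(manip.finish_job())"
```

```text
the job is handed in; nothing more can be done
None
```

The burgundy box is put away flat on the well floor beside the stored brown box, the cover is slid fully shut, and the job was handed in at about 25 s; the hand-in returned no verdict.

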